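# Flip a hard drive circuit-board side up over the edge of the work plate

## Robot

A 6-joint arm with a two-finger parallel gripper is mounted at the origin on the work surface. World frame = base frame: x ahead of the robot, y to its left, z up, the work surface at z = 0. Lengths are in m, angles in degrees, forces in N, time in s.
With the tool pointing down it reaches from about 0.3 to 0.75 m from the base axis. Payload 8.5 kg.
Tool frame: the origin (TCP) lies midway between the tips of the shut fingers; the grasp point (between the pads) lies 19 mm behind it (manip.grip_depth is the distance from the TCP to the grasp point, in m); z points along the fingers, x is the direction in which the jaws open and shut, and the axes are right-handed (so a half turn about z gives the same grasp; the last joint's range is limited). The gripper opens to 88 mm and grips with 3 to 60 N. Pads are 18 mm wide; open, the fingers measure 123 mm over their backs; the gripper's body (75 mm by 187 mm) begins 45 mm behind the grasp point.
Start: joints at [64.326, 21.807, 74.336, -0, 83.858, -12.336], TCP at [0.127, 0.535, 0.239] pointing down, gripper open.
Joint ranges: [-178.18, 178.18], [-50.72, 133.34], [12.68, 142.11], [-81.47, 261.47], [9.98, 163.14], [-165.26, 165.26]. Speed limits (degrees/s): [136.94, 136.94, 180, 180, 180, 180].

## Interface

Orientations are given as [roll, pitch, yaw] about the fixed x, y, z axes, in that order (R = Rz(yaw) Ry(pitch) Rx(roll)).
In Python, from station import sensors, cams, manip gives the robot as it stands. The module is installed in compiled form; this text tells all that it offers.
- The arm moves only by the shell command python3 -m jog 'ROWS' [FORCE]. ROWS is JSON, a list of rows, each a list of 7 numbers: the shift along the tool's x, y, z in cm, then the turn, a rotation vector about the tool's x, y, z in rad, then the closure in counts, from 0 (fully open) to 255 (shut). In form: [[tx, ty, tz, ax, ay, az, jaw], ...]. A call has 1 to 5 rows; each row shifts and turns the pose as measured when the row begins, along the tool's axes as they then stand; what a row does not reach is not made up. A row lasts 1/12 s, in which the tool goes at most 41.7 mm and 7.16 degrees, less where a joint would pass 70% of its speed; a pose out of reach is approached as far as the arm can. A call with a gripper value outside its range is refused whole. The fingers move at their own pace and stop on an object; FORCE is the grip in N (left out, the last holds). Time passes only in rows, so rows that do not move let the fingers close. It gives the time, the measured TCP pose, the force and the opening at its end, in the units of the state.
- sensors.get_obs(): the state, without advancing time (a new reading comes with each control period).
- cams.capture(name): name is "scene" or "top" or "wrist"; returns a dict with "pixels" (480x640x3 uint8, red, green, blue), "mtx" (3x3 intrinsics, pixels), "pose" (4x4, takes a point from camera to world coordinates); the wrist camera has in their place "tool_from_camera" (4x4, takes a point from camera to tool coordinates, whose origin is the TCP and whose axes are the tool frame's). Camera axes: x right, y down, z forward; pixel columns grow to the right and rows downward; lengths in m; the calibration is good to about 2 mm. A picture is of the moment at which its call begins: read the wrist's pose just before it. There is no depth.
- manip.finish_job(): hands the job in, once; it reports no verdict.
The state is a dict: "t": time; "qpos": joint angles; "joint_velocities": joint speeds; "tau": joint torques, N m; "tcp_pos": TCP position; "ee_rot": TCP orientation; "contact_force": force on the tool from outside, world axes, zero at the start; "torque": the same for the moment, N m; "opening": finger opening in m.
Only numpy, scipy, OpenCV 4.12 (cv2) and the standard library are available. Lean on these libraries where they do the work, as an engineer would, in place of code of your own. Each camera call takes 0.05 s, during which the arm holds its last target.

## Task

The small hard drive lies cover up on the table, in front of the low aluminium work plate. Push it with the fingertips against the plate's front edge until its far side stops there, then tip it up on that edge and push it right over, so that it ends lying flat on the plate, upside down, with its circuit board up. Do not lift or carry the drive, and leave the other things where they are.

Things in the scene. Friction and masses are not known exactly. Their poses are not given: they have to be found in the camera images.
- drive: the small hard drive to be flipped: flat dark metal box with a round disc outline on its cover, 70 mm (its x) by 100 mm (its y) by 15 mm thick (its z), 0.1 to 0.2 kg. Origin in the middle of the underside, where the green circuit board is; z points out of the cover (up at the start). At the start its x points towards the plate, within 0.25 rad of the plate's x, with a gap of 20 to 65 mm
- drive_center (a point): the middle of the small hard drive (7.5 mm above its underside)
- drive_edge (a point): the middle of the small drive's long side that faces the plate at the start: 35 mm along its x from its middle, at half thickness
- plate: fixed low work plate, aluminium with a black rubber top, 200 mm deep (its x) by 280 mm wide (its y) by 10 mm high, standing on the table. Origin in the middle of the front lower edge, at table height; x points away from the robot across the plate, so the upright front edge (10 mm high) is at x = 0 and y = -140 to 140 mm, the plate reaches to x = 200 mm and its top is at z = 10 mm
- cup: bystander: small steel bowl, 52 mm wide, 32 mm high, near a far corner of the plate; origin at the centre of its foot
- cleaner: bystander: white bottle, 40 mm wide, 105 mm high, near the other far corner of the plate; origin at the centre of its foot
- fan: bystander: black case fan lying flat on the table beside the drive, 80 x 80 x 25 mm; origin in the middle of its underside
- heatsink: bystander: finned aluminium heatsink on the table on the other side of the drive, 70 x 70 x 38 mm; origin in the middle of its underside
- big_drive: bystander: a larger hard drive, 101 x 147 x 26 mm, on the table to the right of the plate; origin in the middle of its underside
- module: bystander: memory module lying flat on the table to the left of the plate, 133 x 31 x 6 mm; origin in the middle of its underside
- driver: bystander: screwdriver, 170 mm long, lying on the table to the left of the plate; origin near its middle
Mind the look-alikes: they are no part of the job. Leave any red look-alike of the drive alone.

How it is judged (in metres and radians):
On the way, in this order (a step that is already met when the one before it is completed fails the run):
1. the drive, still flat and cover up, is pushed up against the plate's front edge (middle of its far side within 12 mm of it) (x of drive_edge in the frame of plate between -0.012 and 0.004 m and angle between drive's own z axis and vertical below 0.25 rad and y of drive_edge in the frame of plate between -0.12 and 0.12 m).
2. the drive is tipped up by more than 60 degrees on the plate's front edge (middle of its far side within 25 mm of that edge) (angle between drive's own z axis and vertical between 1.05 and 2.3 rad and x of drive_edge in the frame of plate between -0.025 and 0.025 m and z of drive_edge in the frame of plate below 0.03 m).
At the end, for the whole second after the job is handed in: The drive lies at rest flat on the plate, upside down (within 8 degrees), its middle 5 to 165 mm past the front edge and within 120 mm of the plate's midline, resting on the plate; no bystander is more than 20 mm from where it stood (angle between drive's own z axis and vertical above 3 rad and x of drive_center in the frame of plate between 0.005 and 0.165 m and y of drive_center in the frame of plate between -0.12 and 0.12 m and z of drive_center in the frame of plate between 0.014 and 0.021 m and linear speed of drive below 0.02 m/s and angular speed of drive below 0.1 rad/s and contact force between drive and plate above 0.3 N and not (distance of fan from where it was at the start of the episode above 0.02 m) and not (distance of heatsink from where it was at the start of the episode above 0.02 m) and not (distance of cup from where it was at the start of the episode above 0.02 m) and not (distance of cleaner from where it was at the start of the episode above 0.02 m) and not (distance of big_drive from where it was at the start of the episode above 0.02 m) and not (distance of module from where it was at the start of the episode above 0.02 m) and not (distance of driver from where it was at the start of the episode above 0.02 m)); the robot touches nothing.
It fails at once if the drive is lifted or carried: the middle of the side that faced the plate rises more than 35 mm above the table (height (world z) of drive_edge above 0.035 m).
It fails at once if a bystander is moved by more than 20 mm (distance of any of fan, heatsink, cup, cleaner, big_drive, module, driver from where it was at the start of the episode above 0.02 m).
It also fails if it takes over 35 s, if anything falls off the work surface, if the arm or the gripper's body presses on something with over 40 N, if the wrist force passes 120 N, or if a joint passes its speed limit or range.

## Working session

There is one attempt and no reset: what is moved stays moved. The work goes in short steps, Python scripts to look and compute and a shell command to move; the robot and the scene stay as the last step left them, time stands still between calls to the robot, and variables do not carry over. Pictures are saved under pics/ and viewed, and the job is handed in when it is done.

```bash
mkdir -p pics; ls
python3 - <<'E'
from station import sensors,cams,manip
import cv2
print(sensors.get_obs(), manip.grip_depth)
for n in ["scene","top"]:
    c=cams.capture(n); cv2.imwrite(f"pics/{n}0.png",c["pixels"][:,:,::-1]); print(n,c["mtx"],c["pose"])
E
```

```text
pics
{'t': 0.0, 'qpos': array([ 6.43256584e+01,  2.18418024e+01,  7.43848723e+01,  1.30766329e-03,
        8.38600826e+01, -1.23334717e+01]), 'joint_velocities': array([ 0.02476357, -0.10873267,  0.06351867,  0.01538111, -0.06897975,
        0.00716863]), 'tau': array([ 4.93619009e-04, -4.37938714e+01, -2.24552572e+01,  7.12791737e-02,
        3.52923002e-02, -1.01452938e-04]), 'tcp_pos': array([0.1267562 , 0.53489769, 0.23812947]), 'ee_rot': array([-1.79980199e+02,  8.44773437e-02,  7.66590039e+01]), 'contact_force': array([ 0.43613716,  0.43605965, -0.6107217 ]), 'torque': array([-0.02846377,  0.00520604, -0.01365182]), 'opening': 0.0884112959213195} 0.0187
scene [[538.68561522   0.         324.11879956]
 [  0.         538.68561522 248.37777476]
 [  0.           0.           1.        ]] [[ 0.1527761   0.72829811 -0.66801297  1.1551109 ]
 [ 0.98825419 -0.11011005  0.10596902 -0.04842926]
 [ 0.0036221  -0.67635615 -0.73656584  0.65216063]
 [ 0.          0.          0.          1.        ]]
top [[590.51525599   0.         323.81492344]
 [  0.         590.51525599 242.1701981 ]
 [  0.           0.           1.        ]] [[-0.0240164  -0.98610119  0.16440088  0.40939641]
 [-0.99970986  0.02338611 -0.00576859  0.02842538]
 [ 0.00184372 -0.16449172 -0.98637674  1.1747685 ]
 [ 0.          0.          0.          1.        ]]
```

View pics/scene0.png

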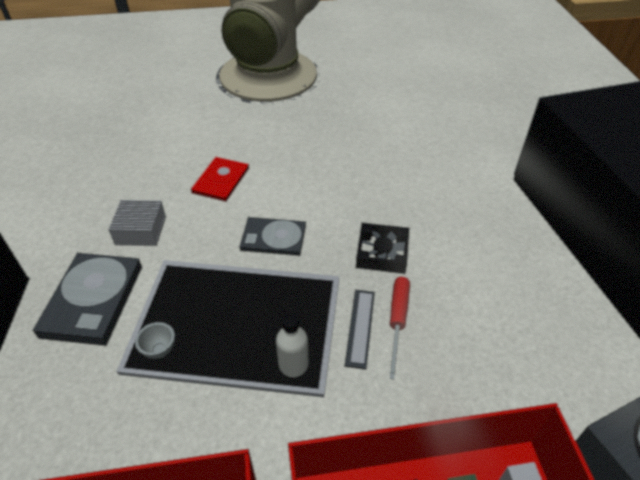

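View pics/top0.png

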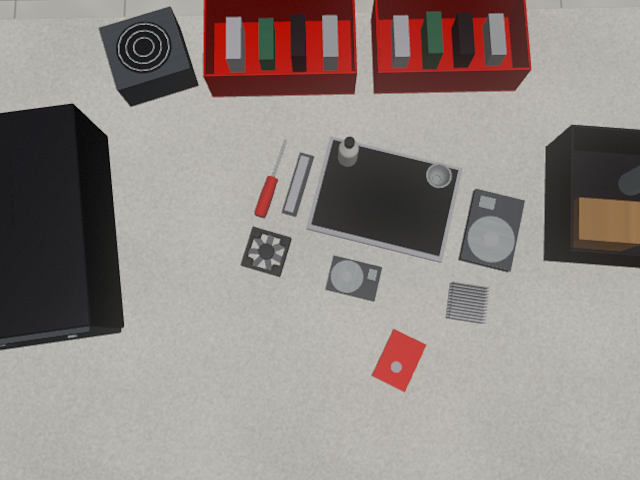

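The top view shows the drive at about (353,278), just below the plate's front edge, which runs from (308,229) to (442,261). The red look-alike is at (399,360), the fan at (266,251) and the heatsink at (467,302). Next I'll measure these.

```bash
cat > h.py <<'E'
import numpy as np,cv2
from station import sensors,cams,manip
def ray(c,uv,z):
    P=c["pose"]; d=P[:3,:3]@np.linalg.inv(c["mtx"])@np.array([uv[0],uv[1],1.]); o=P[:3,3]
    return o+d*(z-o[2])/d[2]
def tri(c1,u1,c2,u2):
    A=[];b=[]
    M=np.zeros((3,3));v=np.zeros(3)
    for c,u in((c1,u1),(c2,u2)):
        d=c["pose"][:3,:3]@np.linalg.inv(c["mtx"])@np.array([u[0],u[1],1.]);d/=np.linalg.norm(d)
        Q=np.eye(3)-np.outer(d,d);M+=Q;v+=Q@c["pose"][:3,3]
    return np.linalg.solve(M,v)
def quad(c,roi,thr=150,lo=0):
    x0,y0,x1,y1=roi
    g=cv2.cvtColor(c["pixels"],cv2.COLOR_RGB2GRAY)
    g=cv2.resize(g[y0:y1,x0:x1],None,fx=4,fy=4,interpolation=cv2.INTER_CUBIC)
    g=cv2.GaussianBlur(g,(5,5),0)
    m=(g<thr).astype(np.uint8)
    cs,_=cv2.findContours(m,cv2.RETR_EXTERNAL,cv2.CHAIN_APPROX_NONE)
    k=max(cs,key=cv2.contourArea)
    h=cv2.convexHull(k)
    q=None
    for e in np.linspace(.01,.1,40):
        a=cv2.approxPolyDP(h,e*cv2.arcLength(h,True),True)
        if len(a)==4: q=a[:,0];break
    if q is None:q=cv2.boxPoints(cv2.minAreaRect(h))
    return (q+.5)/4-.5+np.array([x0,y0]), h[:,0]/4.+np.array([x0,y0])
E
python3 - <<'E'
from h import *
np.set_printoptions(precision=4,suppress=True)
t=cams.capture("top");s=cams.capture("scene")
for nm,c,roi,z in[("drive",t,(315,245,392,310),.015),("plate",t,(300,125,480,268),.01),("drive",s,(230,205,318,262),.015),("fan",t,(235,222,297,280),.025),("heat",t,(440,275,495,330),.038)]:
    for thr in (125,140):
        q,_=quad(c,roi,thr); print(nm,thr,q.tolist()); print(np.array([ray(c,p,z) for p in q])[:,:2].tolist())
big=cv2.resize(t["pixels"][200:330,230:500],None,fx=2.9,fy=2.9,interpolation=cv2.INTER_CUBIC); cv2.imwrite("pics/topz.png",big[:,:,::-1])
big=cv2.resize(s["pixels"][190:400,100:420],None,fx=2.5,fy=2.5,interpolation=cv2.INTER_CUBIC); cv2.imwrite("pics/scz.png",big[:,:,::-1])
E
```

```text
drive 125 [[333.375, 255.375], [381.375, 267.125], [373.125, 300.875], [325.375, 288.875]]
[[0.5756975587773152, 0.003320751227113384], [0.5499817193851598, -0.0909514510989464], [0.4838523390290437, -0.07212616981828465], [0.5095986762587198, 0.020812514780551294]]
drive 140 [[332.875, 255.375], [381.375, 266.875], [373.625, 300.875], [325.125, 289.125]]
[[0.5757211181607212, 0.0043123924776135615], [0.5504791265587219, -0.09097138490287951], [0.48382893147584805, -0.07310551828778414], [0.5091189750505691, 0.021315665123136814]]
plate 125 [[333.125, 139.375], [457.875, 169.875], [438.125, 255.875], [310.875, 223.625]]
[[0.8176493923146397, -0.002710514834264252], [0.7466806827479959, -0.2556912686863857], [0.5704505905355242, -0.20544503069619535], [0.6419293212840229, 0.046709756075855445]]
plate 140 [[332.625, 139.375], [458.125, 169.625], [438.375, 256.125], [310.625, 223.875]]
[[0.8176734583279616, -0.001680988161090042], [0.7471965206572679, -0.2562343823068063], [0.5699362040288455, -0.20591511181744224], [0.6414291859566859, 0.047222550952217]]
drive 125 [[247.125, 217.625],
[... 858 characters left out ...]
[[0.6366272779995462, 0.1625158347988236], [0.6121907150644513, 0.0870493906067434], [0.5343528622523459, 0.11067570684930239], [0.5597864174730247, 0.18635359229850715]]
heat 125 [[449.125, 288.625], [485.875, 293.625], [485.125, 300.375], [448.625, 296.125]]
[[0.5024039855578484, -0.217462506023477], [0.4910969263539944, -0.28763373507289947], [0.4781912656045445, -0.285296354742046], [0.4880101097472646, -0.21565037398765305]]
heat 140 [[449.625, 282.875], [487.875, 287.625], [482.875, 322.875], [445.375, 317.375]]
[[0.5134747897988445, -0.21908216911162623], [0.502548132469388, -0.29228990131610694], [0.43550898855878045, -0.27804548965479575], [0.44763601868289177, -0.2070516195836235]]
```

View pics/topz.png

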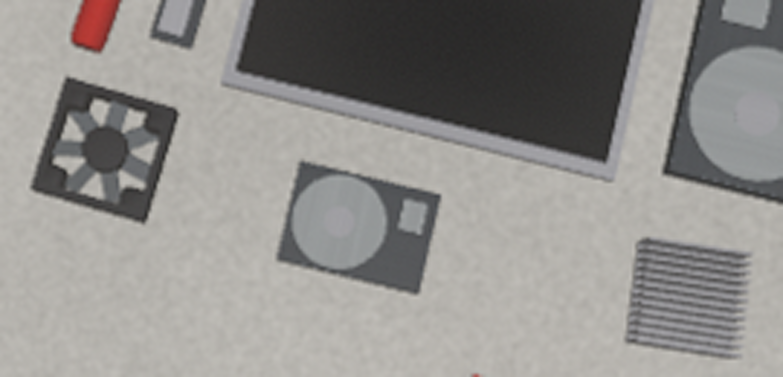

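View pics/scz.png

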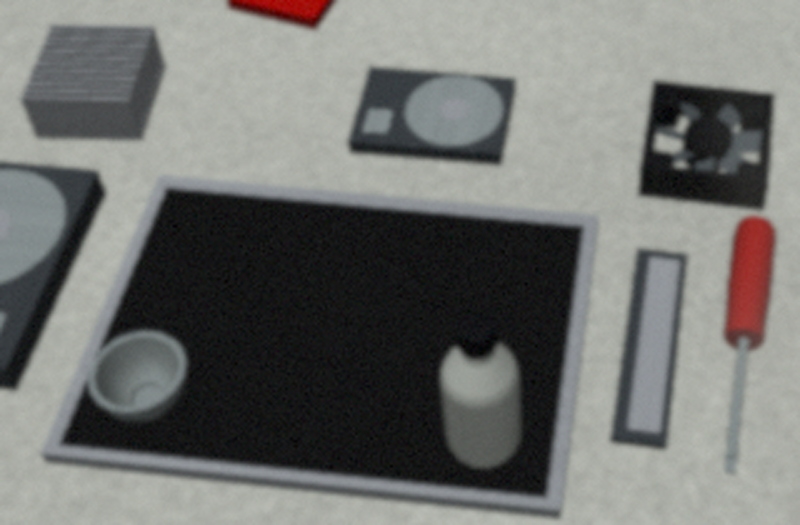

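Run:
```python
from h import *
np.set_printoptions(precision=4,suppress=True)
t=cams.capture("top");s=cams.capture("scene")
P=[]
for n,a,b in[("FL",(306.9,228.0),(338.8,276.4)),("FR",(441.2,261.8),(164.8,262.0))]:
    X=tri(t,a,s,b);print("plate",n,X, ray(t,a,.01),ray(s,b,.01)); P.append((ray(t,a,.01)+ray(s,b,.01))[:2]/2)
D=[]
for a,b in[((333,255.3),(300.1,253)),((381.4,267),(240.3,248.5)),((373.4,300.9),(247.1,217)),((325.2,289),(305,221))]:
    X=tri(t,a,s,b);r=ray(t,a,.015),ray(s,b,.015);print("drive",X,*r);D.append(r[0][:2])
# plate front line by white-frame edge from top image: sample columns
P=np.array(P); y=(P[0]-P[1]);y/=np.linalg.norm(y);x=np.array([y[1],-y[0]]);O=P.mean(0)
print("O",O,"len",np.linalg.norm(P[0]-P[1]),"yaw",np.degrees(np.arctan2(x[1],x[0])))
for d in D: print((d-O)@x,(d-O)@y)
D=np.array(D);e=D[0]-D[1];print("drive yaw",np.degrees(np.arctan2(-e[0],e[1])),"c",D.mean(0))
```

```text
plate FL [0.6335 0.0562 0.0093] [0.6332 0.0549 0.01  ] [0.6342 0.0574 0.01  ]
plate FR [ 0.559  -0.2113  0.0048] [ 0.5584 -0.2109  0.01  ] [ 0.564  -0.2093  0.01  ]
drive [0.5766 0.0041 0.0097] [0.5759 0.0041 0.015 ] [0.5814 0.0039 0.015 ]
drive [ 0.5511 -0.0909  0.0083] [ 0.5502 -0.091   0.015 ] [ 0.5574 -0.0898  0.015 ]
drive [ 0.4839 -0.0739  0.0125] [ 0.4838 -0.0727  0.015 ] [ 0.4864 -0.0748  0.015 ]
drive [0.5095 0.0211 0.0139] [0.5094 0.0212 0.015 ] [0.5106 0.021  0.015 ]
O [ 0.5974 -0.077 ] len 0.27593752563477686 yaw -15.23034406679237
-0.04210254375400677 0.07253332524261064
-0.041863092270436636 -0.025933513946604297
-0.11078818076809767 -0.025683478486616375
-0.11076369919333502 0.07156381260739948
drive yaw -15.0910125672176 c [ 0.5298 -0.0346]
```

```bash
cat >> h.py <<'E'
from scipy.spatial.transform import Rotation as Ro
O=np.array([.5974,-.077,0.]);YAW=-15.2
Rp=Ro.from_euler('z',YAW,degrees=True).as_matrix()
def stat():
    o=sensors.get_obs();R=Ro.from_euler('xyz',o["ee_rot"],degrees=True).as_matrix()
    p=Rp.T@(o["tcp_pos"]-O); zt=Rp.T@R[:,2]
    a=np.degrees(np.arctan2(-zt[2],zt[0]))
    print("t%.2f plate mm"%o["t"],(p*1000).round(1),"a %.1f"%a,"F plate",(Rp.T@o["contact_force"]).round(1),"q",o["qpos"].round(0),"open %.3f"%o["opening"])
    return o,R,p
def goal(x,y,z,a):
    "plate mm; a tool dip angle; prints tool-frame delta cm and rotvec"
    o,R,p=stat()
    d=R.T@(Rp@(np.array([x,y,z])/1000)+O-o["tcp_pos"])
    a=np.radians(a)
    zt=np.array([np.cos(a),0,-np.sin(a)]);xt=np.array([0,1.,0]);G=Rp@np.c_[xt,np.cross(zt,xt),zt]
    rv=Ro.from_matrix(R.T@G).as_rotvec()
    print("tool cm",(d*100).round(2),"rot",rv.round(3))
E
python3 -c "
from h import *
goal(-165,23,150,90)"
```

```text
t0.30 plate mm [-614.6  467.3  238.5] a 90.0 F plate [-0.3 -0.5  0.2] q [ 64.  22.  74.   0.  84. -12.] open 0.088
tool cm [-45.86  43.49   8.87] rot [-0.     0.     0.032]
```

```bash
python3 -m jog '[[-2.8,2.7,0,0,0,0.01,80],[-2.8,2.7,0,0,0,0.01,80],[-2.8,2.7,0,0,0,0.01,80],[-2.8,2.7,0,0,0,0,80],[-2.8,2.7,0,0,0,0,80]]' && python3 -m jog '[[-2.8,2.7,0.2,0,0,0,80],[-2.8,2.7,0.2,0,0,0,80],[-2.8,2.7,0.2,0,0,0,80],[-2.8,2.7,0.2,0,0,0,80],[-2.8,2.7,0.2,0,0,0,80]]'; python3 -c "
from h import *
goal(-165,23,150,90)"
```

```text
t: 0.72
tcp_pos: [0.2228, 0.3645, 0.2367]
ee_rot: [-179.9, -0.0, 75.4]
contact_force: [2.4, 0.4, 0.1]
opening: 0.0605
t: 1.13
tcp_pos: [0.3202, 0.1867, 0.2272]
ee_rot: [179.9, -0.1, 75.6]
contact_force: [0.7, 0.4, -0.5]
opening: 0.06
t1.13 plate mm [-336.7  181.8  227.2] a 89.9 F plate [ 0.6  0.6 -0.5] q [ 12.   4. 101.   0.  75. -64.] open 0.060
tool cm [-16.14  16.92   7.72] rot [ 0.002 -0.002  0.014]
```

```bash
python3 -m jog '[[-2.7,2.8,0.8,0,0,0.01,110],[-2.7,2.8,0.8,0,0,0,110],[-2.7,2.8,0.8,0,0,0,110],[-2.7,2.8,0.8,0,0,0,110],[-2.7,2.8,0.8,0,0,0,110]]' ; python3 -m jog '[[-1.5,1,0,-0.1,0,0,110],[0,0,0,-0.1,0,0,110],[0,0,0,-0.1,0,0,110],[0,0,0,-0.1,0,0,110],[0,0,0,0,0,0,110]]'; python3 -c "
from h import *
goal(-150,23,30,65)"
```

```text
t: 1.55
tcp_pos: [0.4241, 0.0105, 0.1882]
ee_rot: [179.5, -0.3, 74.9]
contact_force: [1.0, 0.7, -0.8]
opening: 0.0501
t: 1.97
tcp_pos: [0.4345, -0.0165, 0.186]
ee_rot: [155.7, -0.1, 74.2]
contact_force: [-0.3, -0.2, -0.3]
opening: 0.05
t1.97 plate mm [-173.    15.6  186. ] a 65.7 F plate [-0.2 -0.2 -0.3] q [-19.   5. 112.   2.  39. -94.] open 0.050
tool cm [ 0.73 -4.32 15.16] rot [-0.012  0.002 -0.01 ]
```

```bash
python3 -m jog '[[0.3,-1.0,3.6,0,0,0,110],[0.3,-1.0,3.6,0,0,0,110],[0.1,-1.0,3.6,0,0,0,110],[0,-0.8,3.0,0,0,0,110],[0,0,0,0,0,0,110]]'
python3 - <<'E'
from h import *
goal(-150,23,8,65)
c=cams.capture("wrist");cv2.imwrite("pics/w1.png",c["pixels"][:,:,::-1])
c=cams.capture("scene");cv2.imwrite("pics/s1.png",cv2.resize(c["pixels"][120:360,150:470],None,fx=2.5,fy=2.5)[:,:,::-1])
E
```

```text
t: 2.38
tcp_pos: [0.463, -0.0165, 0.0431]
ee_rot: [155.7, -0.1, 74.3]
contact_force: [-0.1, 0.2, 0.0]
opening: 0.05
t2.38 plate mm [-145.6   23.2   43.1] a 65.7 F plate [-0.2  0.2  0. ] q [-17.  25. 120.   4.  11. -95.] open 0.050
tool cm [-0.03 -1.85  3.02] rot [-0.012  0.002 -0.009]
```

View pics/w1.png

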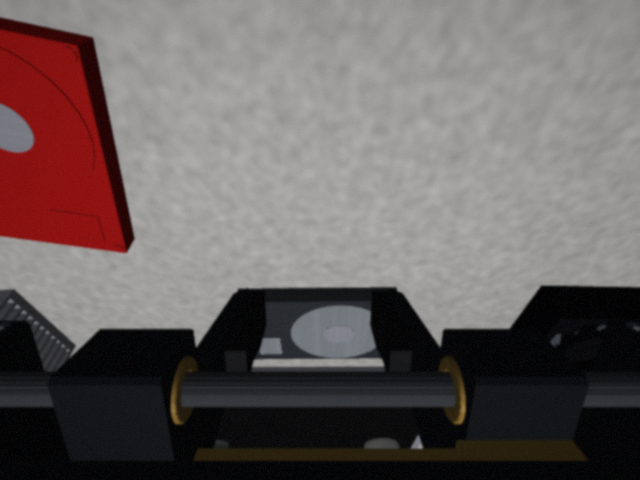

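View pics/s1.png

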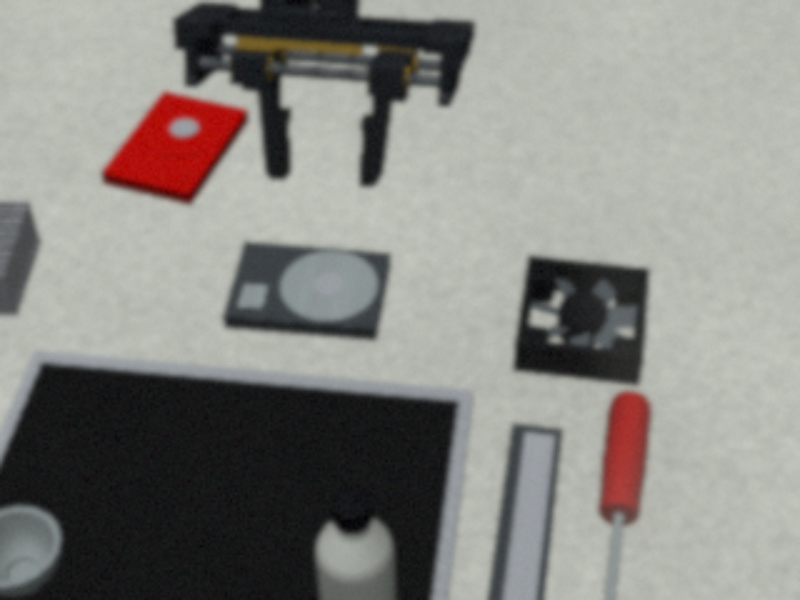

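```bash
python3 -m jog '[[0,0,0,0.1,0,0,110],[0,0,0,0.1,0,0,110],[0,0,0,0.08,0,0,110],[0,0,0,0,0,0,110]]'
python3 - <<'E'
from h import *
goal(-140,23,8,82)
E
```

```text
t: 2.82
tcp_pos: [0.4646, -0.0169, 0.057]
ee_rot: [171.6, 0.0, 74.3]
contact_force: [0.0, 0.1, -0.8]
opening: 0.0502
t2.82 plate mm [-143.9   23.2   57. ] a 81.6 F plate [ 0.   0.1 -0.8] q [-17.  25. 108.   0.  39. -91.] open 0.050
tool cm [-0.01 -0.33  4.91] rot [ 0.007  0.002 -0.009]
```

```bash
python3 -m jog '[[0,-0.2,2.0,0,0,0,110],[0,-0.1,1.6,0,0,0,110],[0,0,0.8,0,0,0,110],[0,0,0.3,0,0,0,110],[0,0,0,0,0,0,110]]'
python3 - <<'E'
from h import *
goal(-125,23,5,82)
c=cams.capture("scene");cv2.imwrite("pics/s2.png",cv2.resize(c["pixels"][120:360,150:470],None,fx=2.5,fy=2.5)[:,:,::-1])
E
```

```text
t: 3.23
tcp_pos: [0.4719, -0.0188, 0.0188]
ee_rot: [170.3, 0.1, 74.3]
contact_force: [0.4, 0.5, 0.5]
opening: 0.05
t3.23 plate mm [-136.4   23.3   18.8] a 80.3 F plate [0.2 0.6 0.5] q [-17.  29. 110.   0.  31. -91.] open 0.050
tool cm [-0.02  0.89  1.55] rot [ 0.03   0.003 -0.008]
```

View pics/s2.png

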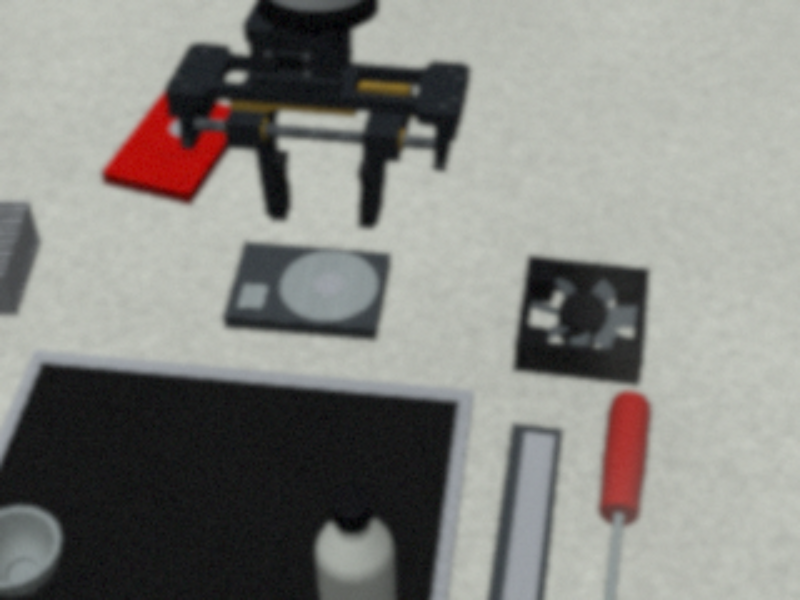

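The fingertips are at about (275,215) and (370,222) in the crop, behind the drive's near side, straddling its middle. I'll go lower, then push.

```bash
python3 -m jog '[[0,-0.1,0.8,0.03,0,0,110],[0,0,0.4,0,0,0,110],[0,0,0.2,0,0,0,110],[0,0,0,0,0,0,110]]'
python3 - <<'E'
from h import *
goal(-50,23,5,82)
E
```

```text
t: 3.62
tcp_pos: [0.4739, -0.0192, 0.006]
ee_rot: [171.9, 0.1, 74.3]
contact_force: [-0.4, -0.4, -0.1]
opening: 0.0502
t3.62 plate mm [-134.4   23.4    6. ] a 81.9 F plate [-0.2 -0.4 -0.1] q [-17.  31. 109.   0.  32. -91.] open 0.050
tool cm [0.03 8.34 1.29] rot [ 0.001  0.003 -0.008]
```

```bash
python3 -m jog '[[0,0.9,0.12,0,0,0,110],[0,0.9,0.12,0,0,0,110],[0,0.9,0.12,0,0,0,110],[0,0.9,0.12,0,0,0,110],[0,0.9,0.12,0,0,0,110]]';python3 - <<'E'
from h import *
goal(-78,23,6,82)
c=cams.capture("top");cv2.imwrite("pics/t3.png",cv2.resize(c["pixels"][200:330,230:500],None,fx=2.9,fy=2.9)[:,:,::-1])
E
```

```text
t: 4.03
tcp_pos: [0.5202, -0.0321, 0.0063]
ee_rot: [172.1, 0.1, 74.4]
contact_force: [-1.6, 0.3, -0.6]
opening: 0.0502
t4.03 plate mm [-86.3  23.1   6.3] a 82.1 F plate [-1.6 -0.1 -0.6] q [-17.  34. 101.   0.  37. -91.] open 0.050
tool cm [-0.    0.82  0.14] rot [-0.001  0.003 -0.007]
```

View pics/t3.png

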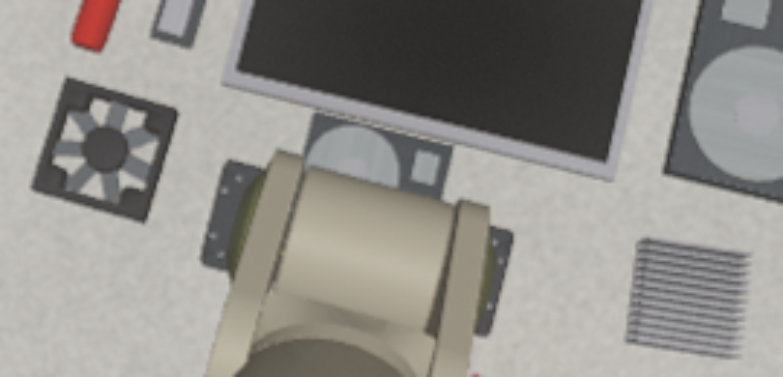

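The drive's far side, from (312,113) to (452,145), is just short of the plate edge and parallel to it. I'll push on gently.

```bash
python3 -m jog '[[0,0.5,0.07,0,0,0,110],[0,0.4,0.05,0,0,0,110],[0,0.3,0.04,0,0,0,110]]';python3 -c "
from h import *
stat()"; python3 -m jog '[[0,0.4,0.05,0,0,0,110],[0,0.4,0.05,0,0,0,110]]';python3 -c "
from h import *
stat()"
```

```text
t: 4.33
tcp_pos: [0.5248, -0.0334, 0.0048]
ee_rot: [173.4, 0.1, 74.5]
contact_force: [-10.4, 2.8, 7.5]
opening: 0.0503
t4.33 plate mm [-81.5  23.1   4.8] a 83.4 F plate [-10.7  -0.    7.5] q [-17.  35. 100.  -0.  39. -91.] open 0.050
t: 4.5
tcp_pos: [0.5249, -0.0331, 0.0037]
ee_rot: [174.6, 0.2, 74.5]
contact_force: [-16.1, 3.2, 13.3]
opening: 0.0503
t4.50 plate mm [-81.4  23.3   3.7] a 84.6 F plate [-16.4  -1.2  13.3] q [-16.  35.  99.  -0.  41. -91.] open 0.050
```

```bash
python3 -m jog '[[0,0.5,-0.5,0,0,0,110],[0,0.5,-0.6,0.02,0,0,110]]';python3 -c "
from h import *
stat()"; python3 -m jog '[[0,0.5,-0.6,0.02,0,0,110],[0,0.5,-0.6,0.02,0,0,110]]';python3 - <<'E'
from h import *
stat()
c=cams.capture("scene");cv2.imwrite("pics/s4.png",cv2.resize(c["pixels"][150:330,180:420],None,fx=3.3,fy=3.3)[:,:,::-1])
E
```

```text
t: 4.67
tcp_pos: [0.525, -0.033, 0.0127]
ee_rot: [177.1, 0.2, 74.6]
contact_force: [-12.4, 0.3, 1.1]
opening: 0.0504
t4.67 plate mm [-81.4  23.4  12.7] a 87.1 F plate [-12.   -3.    1.1] q [-16.  35.  97.  -0.  46. -91.] open 0.050
t: 4.83
tcp_pos: [0.5264, -0.0334, 0.0232]
ee_rot: [-179.3, 0.2, 74.6]
contact_force: [-11.7, 1.2, 2.5]
opening: 0.0499
t4.83 plate mm [-80.   23.4  23.2] a 90.7 F plate [-11.6  -1.9   2.5] q [-16.  35.  94.  -0.  52. -91.] open 0.050
```

View pics/s4.png

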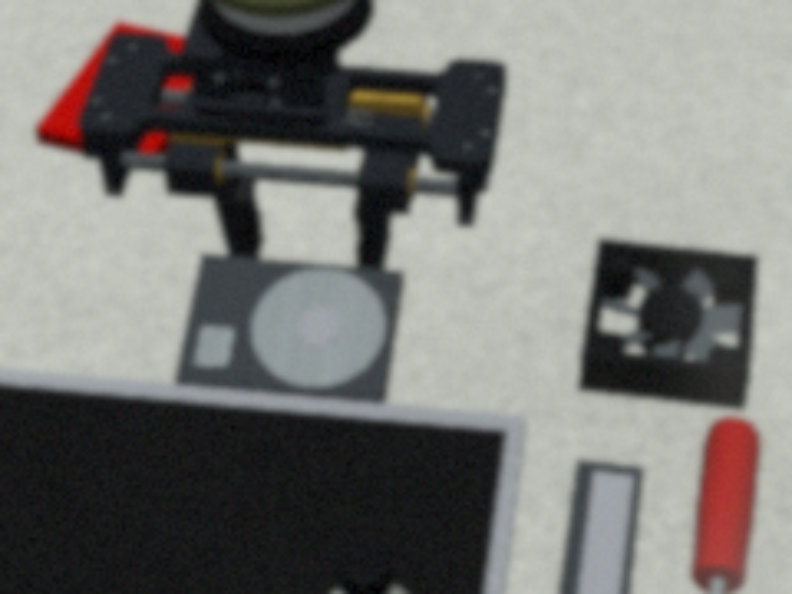

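The drive's near side has come up, and its cover now looks taller in the scene view. The tip works, so I'll continue the arc.

```bash
python3 -m jog '[[0,0.65,-0.6,0.03,0,0,110],[0,0.65,-0.6,0.03,0,0,110],[0,0.65,-0.6,0.03,0,0,110]]';python3 - <<'E'
from h import *
stat()
c=cams.capture("scene");cv2.imwrite("pics/s5.png",cv2.resize(c["pixels"][150:330,180:420],None,fx=3.3,fy=3.3)[:,:,::-1])
E
```

```text
t: 5.13
tcp_pos: [0.5311, -0.0346, 0.0384]
ee_rot: [-171.4, 0.3, 74.7]
contact_force: [-18.4, 2.4, 7.2]
opening: 0.0498
t5.13 plate mm [-75.1  23.5  38.4] a 98.6 F plate [-18.4  -2.5   7.2] q [-16.  36.  87.  -1.  66. -91.] open 0.050
```

View pics/s5.png

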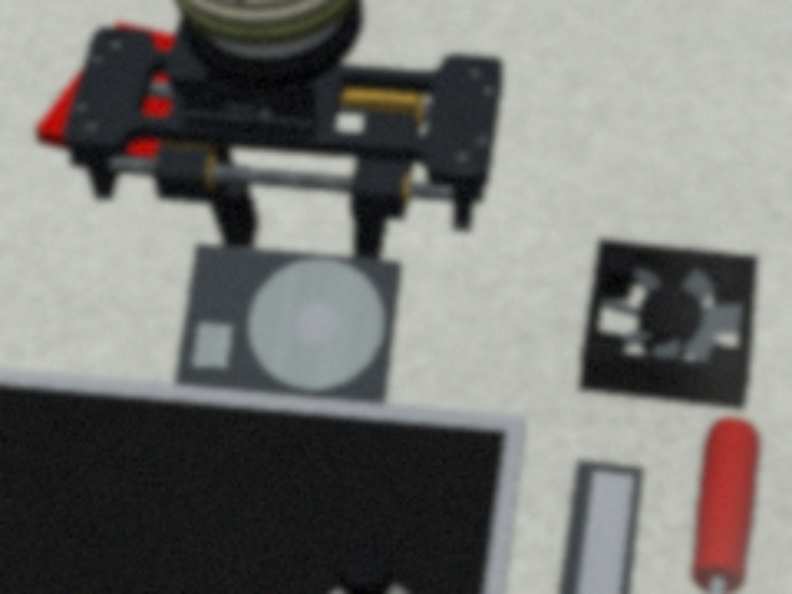

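```bash
python3 -m jog '[[0,0.6,-0.7,0.03,0,0,110],[0,0.6,-0.7,0.03,0,0,110],[0,0.65,-0.7,0.03,0,0,110]]';python3 - <<'E'
from h import *
stat()
c=cams.capture("scene");cv2.imwrite("pics/s6.png",cv2.resize(c["pixels"][150:330,180:420],None,fx=3.3,fy=3.3)[:,:,::-1])
E
```

```text
t: 5.43
tcp_pos: [0.5412, -0.0374, 0.0564]
ee_rot: [-163.9, 0.4, 74.8]
contact_force: [-13.8, 2.6, 11.4]
opening: 0.0499
t5.43 plate mm [-64.6  23.5  56.4] a 106.1 F plate [-14.   -1.2  11.4] q [-16.  39.  79.  -1.  79. -91.] open 0.050
```

View pics/s6.png

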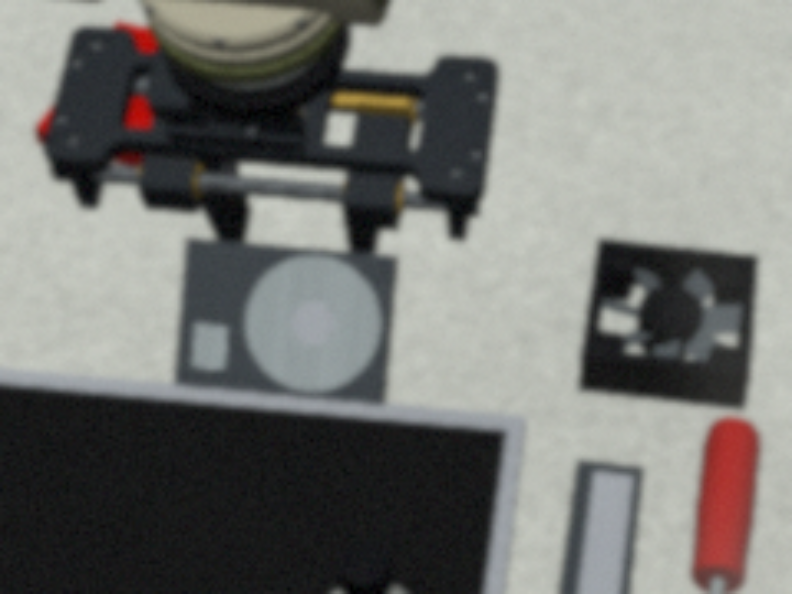

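```bash
python3 -m jog '[[0,0.7,-0.65,0.03,0,0,110],[0,0.7,-0.65,0.03,0,0,110],[0,0.75,-0.6,0.03,0,0,110]]';python3 - <<'E'
from h import *
stat()
c=cams.capture("scene");cv2.imwrite("pics/s7.png",cv2.resize(c["pixels"][150:330,180:420],None,fx=3.3,fy=3.3)[:,:,::-1])
E
```

```text
t: 5.73
tcp_pos: [0.559, -0.0423, 0.073]
ee_rot: [-156.9, 0.5, 74.8]
contact_force: [-9.7, 1.6, 15.6]
opening: 0.0495
t5.73 plate mm [-46.1  23.5  73. ] a 113.1 F plate [-9.8 -1.  15.6] q [-16.  42.  70.  -1.  91. -91.] open 0.050
```

View pics/s7.png

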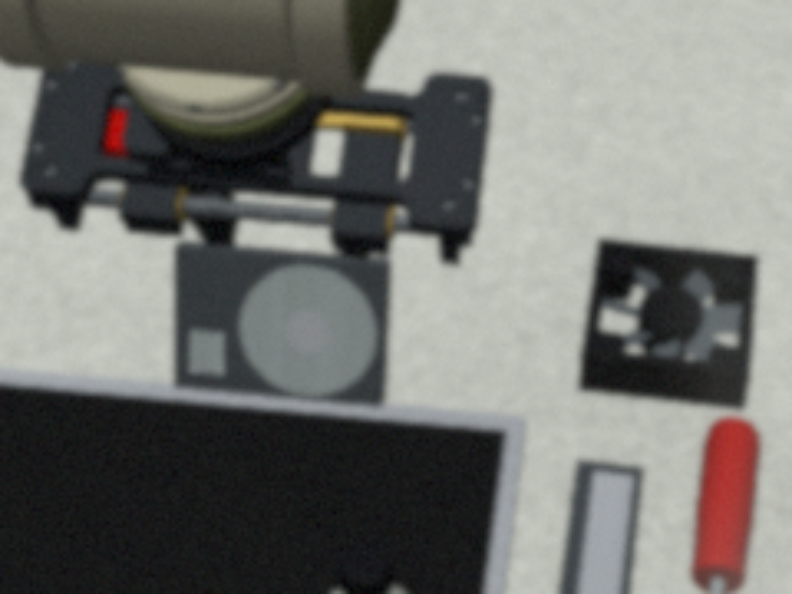

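```bash
python3 -m jog '[[0,0.75,-0.45,0.03,0,0,110],[0,0.75,-0.4,0.02,0,0,110],[0,0.75,-0.35,0.02,0,0,110]]';python3 - <<'E'
from h import *
stat()
c=cams.capture("scene");cv2.imwrite("pics/s8.png",cv2.resize(c["pixels"][150:330,180:420],None,fx=3.3,fy=3.3)[:,:,::-1])
E
```

```text
t: 6.03
tcp_pos: [0.5822, -0.0488, 0.083]
ee_rot: [-152.2, 0.6, 74.9]
contact_force: [-2.6, -0.6, 12.1]
opening: 0.0499
t6.03 plate mm [-22.1  23.2  83. ] a 117.8 F plate [-2.4 -1.3 12.1] q [-16.  46.  61.  -1. 101. -91.] open 0.050
```

View pics/s8.png

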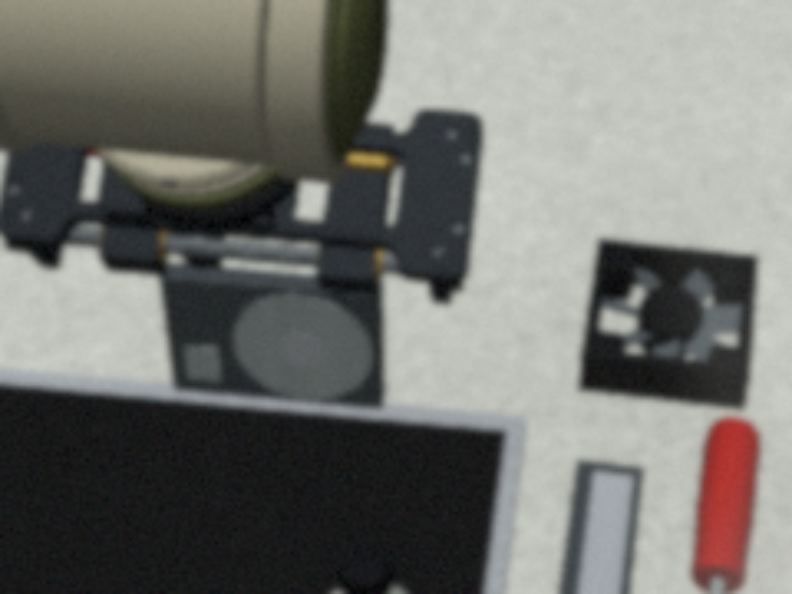

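The drive stands at about 78 degrees, with its foot at the plate edge, from (178,388) to (382,403). I'll carry it on past vertical.

```bash
python3 -m jog '[[0,0.7,-0.3,0.02,0,0,110],[0,0.75,-0.3,0.02,0,0,110],[0,0.75,-0.3,0.02,0,0,110]]';python3 - <<'E'
from h import *
stat()
c=cams.capture("scene");cv2.imwrite("pics/s9.png",cv2.resize(c["pixels"][150:330,180:420],None,fx=3.3,fy=3.3)[:,:,::-1])
E
```

```text
t: 6.33
tcp_pos: [0.6075, -0.0558, 0.0855]
ee_rot: [-148.8, 0.5, 74.8]
contact_force: [-0.1, -0.4, 1.6]
opening: 0.0501
t6.33 plate mm [ 4.2 23.1 85.5] a 121.2 F plate [ 0.  -0.4  1.6] q [-16.  50.  53.  -1. 108. -91.] open 0.050
```

View pics/s9.png

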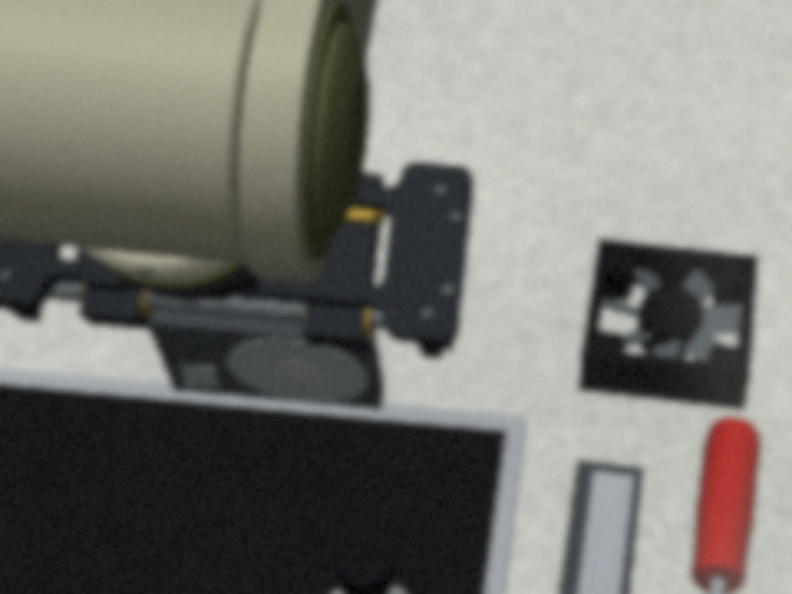

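```bash
python3 -m jog '[[0,0.8,-0.05,0,0,0,110],[0,0.8,-0.05,0,0,0,110],[0,0.8,0,0,0,0,110]]';python3 - <<'E'
from h import *
stat()
c=cams.capture("scene");cv2.imwrite("pics/s10.png",cv2.resize(c["pixels"][150:330,180:420],None,fx=3.3,fy=3.3)[:,:,::-1])
c=cams.capture("top");cv2.imwrite("pics/t10.png",cv2.resize(c["pixels"][200:330,230:500],None,fx=2.9,fy=2.9)[:,:,::-1])
E
```

```text
t: 6.63
tcp_pos: [0.6319, -0.0624, 0.0778]
ee_rot: [-149.3, 0.5, 74.8]
contact_force: [0.5, -0.3, 2.7]
opening: 0.0498
t6.63 plate mm [29.5 23.2 77.8] a 120.7 F plate [ 0.6 -0.1  2.7] q [-16.  52.  48.  -1. 110. -91.] open 0.050
```

View pics/s10.png

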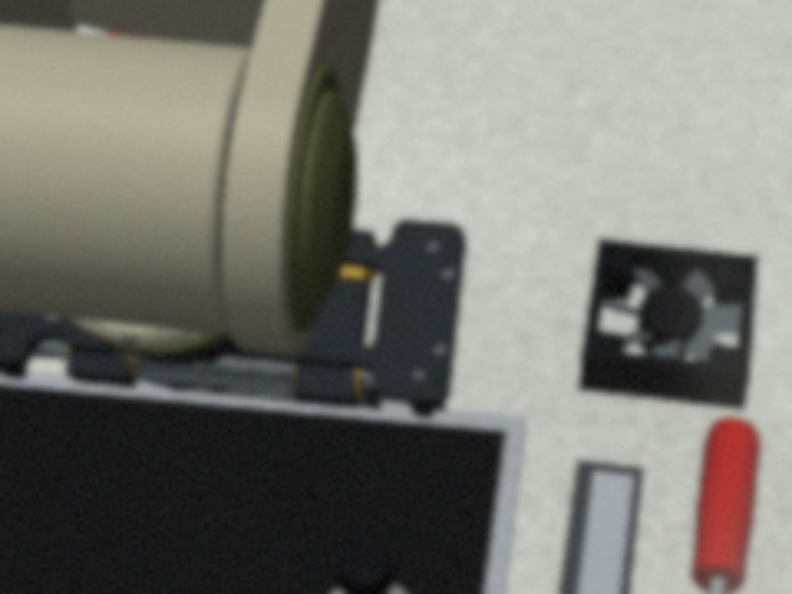

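View pics/t10.png

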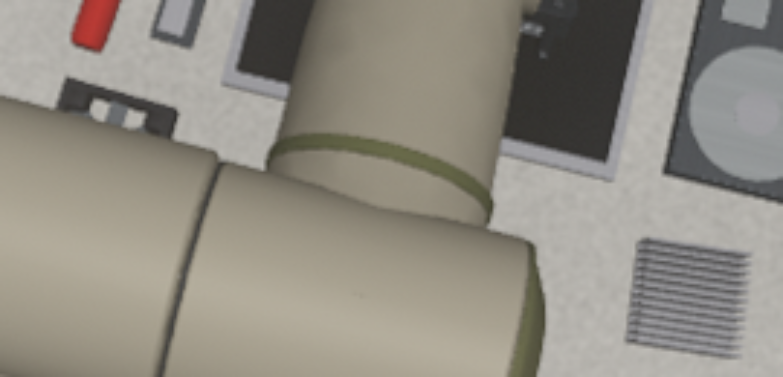

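The arm hides the drive in both fixed views, so I'll use the wrist camera.

Run:
```python
from h import *
c=cams.capture("wrist");cv2.imwrite("pics/w10.png",c["pixels"][:,:,::-1])
```

```text
(no output)
```

View pics/w10.png

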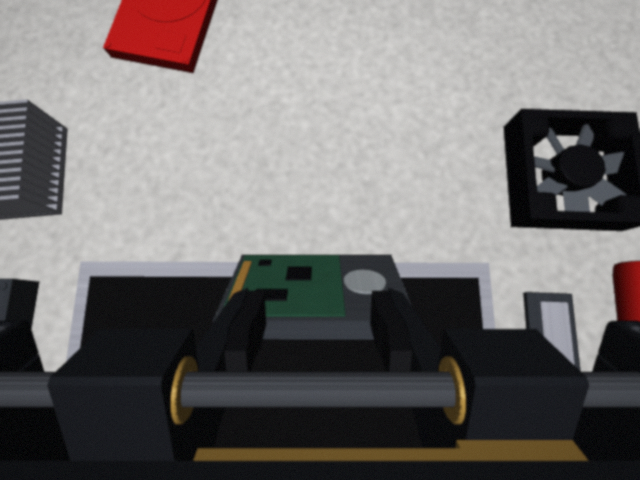

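The wrist view shows the green circuit board, from (240,255) to (395,315). The drive is past vertical at about 120 degrees and its foot is at the plate edge. Before following it down I'll check the clearance to the bottle.

```bash
python3 - <<'E'
from h import *
import cv2
c=cams.capture("scene")
f=cv2.imread("pics/scene0.png")
for uv in [(292,372),(155,352)]:
    print((Rp.T@(ray(c,uv,.012)-O)*1000).round())
E
python3 -m jog '[[0,0.8,0,0,0,0,110],[0,0.8,0,0,0,0,110]]';python3 - <<'E'
from h import *
stat()
c=cams.capture("wrist");cv2.imwrite("pics/w11.png",c["pixels"][:,:,::-1])
E
```

```text
[173.  93.  12.]
[164. -98.  12.]
t: 7.0
tcp_pos: [0.6449, -0.0658, 0.0706]
ee_rot: [-149.5, 0.5, 74.8]
contact_force: [-0.4, 0.0, 0.4]
opening: 0.0502
t7.00 plate mm [42.9 23.2 70.6] a 120.5 F plate [-0.4 -0.1  0.4] q [-16.  54.  45.  -1. 111. -91.] open 0.050
```

View pics/w11.png

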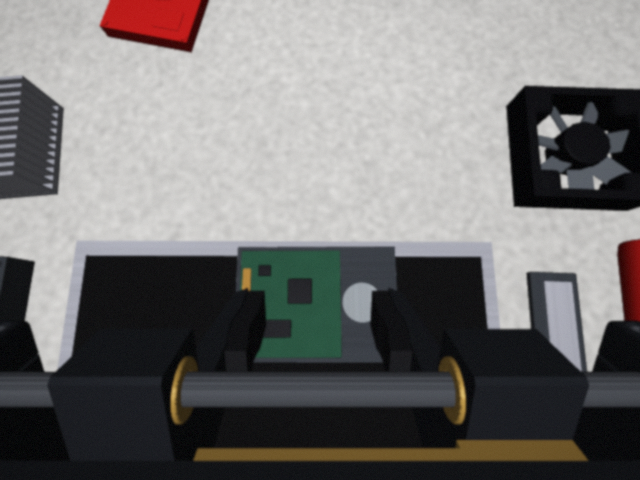

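The drive now appears to lie flat on the plate, board up, with its foot edge about 5 mm past the front rim. I'll retract up and back, then check.

```bash
python3 -m jog '[[0,-1.0,-1.7,0,0,0,110],[0,-1.5,-2.4,0,0,0,110],[0,-1.5,-2.4,-0.05,0,0,110],[0,-2.5,-2.0,-0.1,0,0,110],[0,-3,-1.5,-0.1,0,0,110]]';python3 -m jog '[[0,-3.5,-1.5,-0.1,0,0,110],[0,-3.5,-1,-0.1,0,0,110],[0,-3.5,-0.5,-0.1,0,0,110],[0,-3.5,0,0,0,0,110],[0,-3.5,0,0,0,0,110]]';python3 -m jog '[[0,-3.5,0,0,0,0,110],[0,-3.5,0,0,0,0,110],[0,-3.0,0,0,0,0,110],[0,-2,0,0,0,0,110],[0,0,0,0,0,0,110]]';python3 - <<'E'
from h import *
stat()
c=cams.capture("scene");cv2.imwrite("pics/s12.png",cv2.resize(c["pixels"][180:400,90:410],None,fx=2.5,fy=2.5)[:,:,::-1])
c=cams.capture("top");cv2.imwrite("pics/t12.png",cv2.resize(c["pixels"][120:330,230:530],None,fx=2.6,fy=2.6)[:,:,::-1])
E
```

```text
t: 7.47
tcp_pos: [0.61, -0.0565, 0.1915]
ee_rot: [-162.9, 0.5, 74.7]
contact_force: [0.5, -1.4, 0.2]
opening: 0.0499
t: 7.88
tcp_pos: [0.442, -0.0102, 0.2448]
ee_rot: [177.9, 0.5, 74.7]
contact_force: [-0.1, -0.5, -0.4]
opening: 0.0501
t: 8.3
tcp_pos: [0.3108, 0.0263, 0.2386]
ee_rot: [177.9, 0.5, 74.8]
contact_force: [-0.1, 0.2, 0.6]
opening: 0.0503
t8.30 plate mm [-303.6   24.6  238.6] a 87.9 F plate [-0.1  0.2  0.6] q [-17.  -4. 107.  -0.  75. -92.] open 0.050
```

View pics/s12.png

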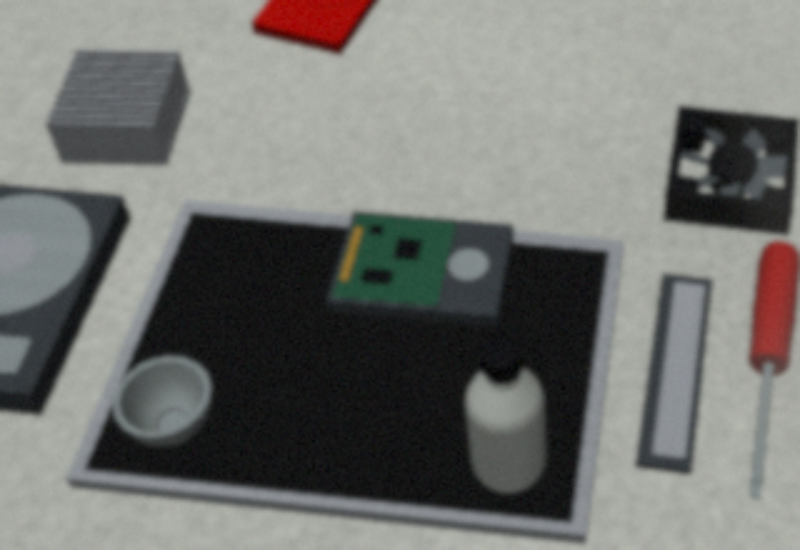

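View pics/t12.png

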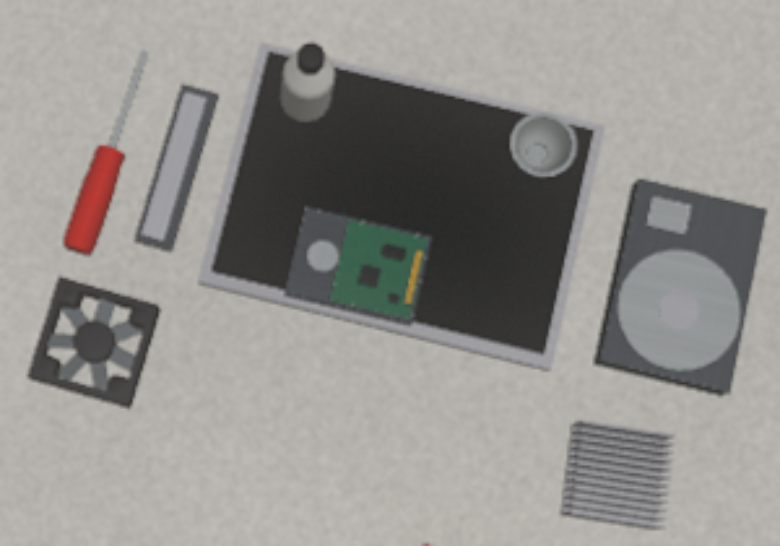

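The drive lies flat on the plate with its circuit board up; its corners in the top crop are (305,207), (432,236), (412,323) and (286,292). The bystanders look unmoved. One numeric check before handing in.

Run:
```python
from h import *
np.set_printoptions(precision=1,suppress=True)
t=cams.capture("top");s=cams.capture("scene")
T=np.array([(305,207),(432,236),(412,323),(286,292)])/2.6+[230,120]
S=np.array([(497,317),(330,303),(353,213),(514,227)])/2.5+[90,180]
C=[]
for a,b in zip(T,S):
    r=Rp.T@(ray(t,a,.025)-O)*1000;C.append(r);print(r,"tri",Rp.T@(tri(t,a,s,b)-O)*1000)
print("centre",np.mean(C,0))
for n in("top","scene"):
    c=t if n=="top" else s
    d=cv2.absdiff(cv2.imread(f"pics/{n}0.png")[:,:,::-1].copy(),c["pixels"]).max(2); d=cv2.GaussianBlur(d,(5,5),0)>40
    k,_,st,_=cv2.connectedComponentsWithStats(d.astype(np.uint8)); print(n,[x.tolist() for x in st[1:] if x[4]>15])
```

```text
[72.6 71.2 25. ] tri [73.7 72.3 19.8]
[ 73.7 -28.6  25. ] tri [ 74.6 -27.2  19.3]
[  4.1 -28.6  25. ] tri [  5.  -28.4  19.6]
[ 4.5 69.8 25. ] tri [ 5.2 71.4 19.9]
centre [38.7 21.  25. ]
top [[340, 204, 54, 41, 1184], [325, 256, 57, 46, 1055], [254, 371, 144, 109, 6397]]
scene [[219, 0, 11, 5, 49], [237, 0, 38, 27, 406], [281, 0, 126, 65, 6452], [214, 6, 13, 41, 311], [225, 10, 20, 20, 214], [228, 48, 11, 9, 72], [239, 217, 68, 39, 1611], [223, 264, 73, 41, 2082]]
```

```bash
python3 -c "
from station import manip
print(manip.finish_job())"
```

```text
the job is handed in; nothing more can be done
None
```

The drive is flipped and the job is handed in at about 8.5 s; no verdict was reported. I pushed the drive with two fingertips until it stopped against the plate's front edge. I then tipped it up on that edge by friction and pushed it past vertical, and it dropped onto the plate with its circuit board up.

**Last checks**
- **Position:** the drive's middle is about 39 mm past the front edge and 21 mm off the midline.
- **Flatness:** its four top corners agree in height to within 1 mm.
- **Bystanders:** before-and-after pictures differ only at the drive's old and new places and at the arm.
- **Gripper:** it is well clear of everything.

**What disagreed:** the two-view corner height came out at about 20 mm, against the 25 mm expected from the text. Most of my earlier two-view readings on the plate and drive were also low, by 1 to 7 mm, so I take this as calibration bias rather than a tilt.

**Not seen directly:** the end of the drop happened out of the fixed cameras' sight. I followed that part with the wrist camera, and I worked out the tilt angles from the fingertip positions.

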